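# Take a bread roll from the rotating snack tray with tongs

## Robot

A 7-joint arm with a two-finger parallel gripper is mounted at the origin on the work surface. World frame = base frame: x ahead of the robot, y to its left, z up, the work surface at z = 0. Lengths are in m, angles in degrees, forces in N, time in s.
With the tool pointing down it reaches from about 0.425 to 0.95 m from the base axis. Payload 4.7 kg.
Tool frame: the origin (TCP) lies at the very end of the fingers, on their centre line; the grasp point (between the pads) lies 19 mm behind it (robot.grip_point_offset is the z of the grasp point in the tool frame, in m); z points along the fingers, y is the line along which they close (so a half turn about z gives the same grasp; the last joint's range is limited). The gripper opens to 87 mm and grips with 3 to 60 N. Pads are 19 mm wide; open, the fingers measure 117 mm over their backs; the gripper's body (75 mm by 190 mm) begins 51 mm behind the grasp point.
Start: joints at [69.448, 26.849, -2.785, 87.806, 1.381, 65.374, -4.715], TCP at [0.219, -0.639, 0.223] pointing down, gripper open.
Joint ranges: [-148.3, 148.3], [-19.14, 114.17], [-79.39, 73.82], [5.75, 140.21], [-59.74, 239.74], [12.07, 113.84], [-152.46, 152.46]. Speed limits (degrees/s): [147.25, 147.25, 180, 180, 180, 180, 180].

## Interface

Orientations are given as a 3x3 rotation matrix whose columns are the frame's x, y, z axes.
In Python, from rig import robot, optics, ticket gives the robot as it stands. The module is installed in compiled form; this text tells all that it offers.
- The arm moves only by the shell command python3 -m handwheel 'ROWS' [OPENING] [FORCE]. ROWS is JSON, a list of rows, each a list of 4 numbers: the shift along the tool's x, y, z in units of 30 mm (1.0 is 30 mm), then the turn about the tool's z in units of 5 degrees (1.0 is 5 degrees). A call has 1 to 5 rows; each row is the pose to reach, as a shift and turn from the pose commanded when the call began, along the tool's axes at that moment; what a row does not reach only later rows make up. A row lasts 1/8 s, in which the tool goes at most 62.5 mm and 10.7 degrees, less where a joint would pass 70% of its speed; a pose out of reach is approached as far as the arm can. A call with a gripper value outside its range is refused whole. OPENING is the finger opening in mm, from 0 to 87, set as the call begins (- or left out, the last holds). The fingers move at their own pace and stop on an object; FORCE is the grip in N (left out, the last holds). Time passes only in rows, so rows that repeat a pose let the fingers close. It gives the time, the measured TCP pose, the force, the opening and the grip force at its end, in the units of the state.
- robot.state(): the state, without advancing time (a new reading comes with each control period).
- optics.capture(name): name is "scene" or "side" or "wrist"; returns the picture (420x560x3 uint8, red, green, blue); there is no depth.
- optics.camera_params(name): a dict with "fx", "fy", "cx", "cy" (pixels), "k1" (the pictures are not rectified: a ray, as slopes to the right and down, at radius r is drawn at 1 + k1 r^2 times it, then the intrinsics apply), "R" (3x3) and "t" (3): a world point X has camera coordinates R X + t. Camera axes: x right, y down, z forward; pixel columns grow to the right and rows downward; lengths in m; the calibration is good to about 2 mm. A picture is of the moment at which its call begins: read the wrist's pose just before it. camera_params takes no time and is no camera call; for the wrist camera it gives the pose at the moment of the call.
- ticket.hand_in(): hands the job in; it is judged then, once.
The state is a dict: "clock": time; "qpos": joint angles; "qd": joint speeds; "effort": joint torques, N m; "position": TCP position; "tcp_rot": TCP orientation; "force": force on the tool from outside, world axes, zero at the start; "moment": the same for the moment, N m; "finger_gap": opening from 0.0 (shut) to 1.0 (fully open); "grasp_force": force on a finger pad.
Only numpy, scipy, OpenCV 4.12 (cv2) and the standard library are available. Lean on these libraries where they do the work, as an engineer would, in place of code of your own. Each camera call takes 0.05 s, during which the arm holds its last target. There are 200 camera calls.

## Task

Turn the covered snack tray by one click, whichever way brings the bread roll to the notch in the clear cover, and leave it clicked in place. Then take the roll out between the tips of the tongs, never touching it with the robot's own fingers, and finish while still holding it up in the tongs, still, a hand's breadth above the tray. Leave the muffin and biscuit on the tray and everything else where it is.

Things in the scene. Friction and masses are not known exactly. Their poses are not given: they have to be found in the camera images.
- tray (a joint): angle of the round white tray (216 mm across) in its stand, rad, positive anticlockwise from above, 0 at the start. Click stops at -1.047, 0 and +1.047 (60 degrees apart), end stops at +-1.17. Let go within 0.3 rad of a stop, it springs into it; turning takes up to 0.1 N m. Food on it is carried round.
- knob_grip (a point): centre of the bar knob on the tray's axis that turns it, 103 mm above the crate top: an upright grey bar 50 mm long, 14 mm thick, its sides from 84 to 120 mm up. Turns with the tray: x axis along the bar, which points at the notch at tray angle 0. The clear cover's top lies below it, at 75 mm.
- opening (a point): point on the tray's floor (22 mm above the crate top) in the middle of the cover's notch, where a pocket stands ready, empty at the start; 75 mm from the tray's axis. Fixed to the stand: x points from the notch to the tray's axis (roughly away from the robot), y left. The notch is 102 mm wide along y and open to the front and above.
- roll_center (a point): centre, half-way up, of the bread roll: round, 36 mm across with upright sides and domed top, 36 mm tall, 30 g; stands on the tray in the pocket next to the notch on the left or on the right.
- roll: the same bread roll; origin under its centre.
- muffin: muffin in a tapered paper cup, 54 mm across, 40 mm tall, in the pocket on the other side of the notch; origin under its centre.
- biscuit: flat round biscuit, 44 mm across, 10 mm thick, in the pocket farthest from the notch; origin under its centre.
- stand: fixed 230 mm square stand; origin under the tray's axis, axes as opening. Flat clear cover 72 to 75 mm up, with a notch in its front (-x) side from the edge to 20 mm short of the axis. Six pockets on the tray, 75 mm from the axis, 60 degrees apart, parted by ridges 3 mm tall.
- tongs_grip (a point): grip point of the steel spring tongs, midway between the arms, 11 mm above the underside; x from hinge to tips, y left, z up. They lie with arms on edge: grip from above across y, squeeze to close. Outside width here 53 mm when free; at 49 mm the tip gap is 55 mm, at 40 mm it is 36 mm. The spring pushes out with about 5 N. 85 g, balanced near here.
- tongs_tip (a point): midpoint between the tip pads, 98 mm before the grip point (the hinge is 90 mm behind that), same axes as tongs_grip. Pads 34 mm long, 22 mm tall, 4 mm thick; gap 64 mm when free.
- tong_left: left arm of the tongs, a steel strip 22 mm tall and 3 mm thick, flat from 30 mm behind to 115 mm before the grip point; origin on its underside at the hinge.
- tong_right: right arm of the tongs, like the left one; origin on its underside at the hinge.
- bottle: pump-top dispenser bottle, pale plastic, 64 mm wide, 178 mm tall; origin under its centre. Leave alone.
- mug: steel travel mug with a black lever lid, 82 mm wide, 158 mm tall; origin under its centre. Leave alone.
- dish: grey ceramic ring dish, 96 mm wide, 24 mm tall; origin under its centre. Leave alone.
- brush: wooden nail brush, 90 x 38 x 26 mm; origin under its centre, x along its length. Leave alone.
- pen: blue plastic pen, 125 mm long, 8 mm thick; origin under its centre, x along its length. Leave alone.
Mind the look-alikes: they are no part of the job. Of the things shaped like the part that bears tongs_grip, the bare steel one is meant.

How it is judged:
By the outcome, as a careful person would: the job done as asked, in the order asked, and still so for the second after the job is handed in, while the arm keeps its last pose, push and grip.
It also fails if it takes over 58 s, if anything falls off the work surface, if the arm or the gripper's body presses on something with over 40 N, if the wrist force passes 120 N, or if a joint passes its speed limit or range.

## Working session

There is one attempt and no reset: what is moved stays moved. The work goes in short steps, Python scripts to look and compute and a shell command to move; the robot and the scene stay as the last step left them, time stands still between calls to the robot, and variables do not carry over. Pictures are saved under pics/ and viewed, at most 12 in all, crops included, and the job is handed in when it is done.

```bash
mkdir -p pics; cat > h.py <<'E'
import numpy as np, cv2
from rig import robot, optics, ticket
def cap(n,f):
    im=optics.capture(n); cv2.imwrite('pics/'+f,im[:,:,::-1]); return im
def ray(p,u,v):
    x=(u-p['cx'])/p['fx'];y=(v-p['cy'])/p['fy'];rd=np.hypot(x,y);r=rd
    for _ in range(20): r=rd/(1+p['k1']*r*r)
    s=r/rd if rd>0 else 1
    R=np.array(p['R']);t=np.array(p['t']); return -R.T@t, R.T@np.array([x*s,y*s,1])
def plane(p,u,v,z):
    o,d=ray(p,u,v); return o+d*(z-o[2])/d[2]
def tri(obs):
    A=np.zeros((3,3));b=np.zeros(3)
    for p,u,v in obs:
        o,d=ray(p,u,v);d/=np.linalg.norm(d);M=np.eye(3)-np.outer(d,d);A+=M;b+=M@o
    return np.linalg.solve(A,b)
def proj(p,X):
    c=np.array(p['R'])@np.array(X)+np.array(p['t']);x,y=c[0]/c[2],c[1]/c[2];k=1+p['k1']*(x*x+y*y)
    return p['fx']*x*k+p['cx'],p['fy']*y*k+p['cy']
E
python3 - <<'E'
from h import *
a=cap('scene','a.png');b=cap('side','b.png');c=cap('wrist','c.png')
cv2.imwrite('pics/a.png',a[:,:,::-1])
for n in('scene','side','wrist'):
    p=optics.camera_params(n);print(n,{k:np.round(v,3).tolist() for k,v in p.items()}, -np.array(p['R']).T@np.array(p['t']))
s=robot.state();print(s)
E
```

```text
scene {'fx': 539.525, 'fy': 539.525, 'cx': 279.957, 'cy': 201.995, 'k1': -0.184, 'R': [[-0.347, 0.938, -0.016], [0.723, 0.256, -0.642], [-0.597, -0.234, -0.767]], 't': [0.076, -0.308, 2.045]} [1.47115899 0.48709653 1.37222864]
side {'fx': 473.752, 'fy': 473.752, 'cx': 284.492, 'cy': 209.073, 'k1': -0.158, 'R': [[-0.89, -0.456, -0.006], [-0.335, 0.662, -0.67], [0.31, -0.595, -0.742]], 't': [0.467, 0.169, 1.23]} [0.09163378 0.83278984 1.02887106]
wrist {'fx': 300.599, 'fy': 300.599, 'cx': 279.57, 'cy': 206.735, 'k1': -0.019, 'R': [[0.325, -0.946, -0.0], [-0.908, -0.312, 0.28], [-0.265, -0.091, -0.96]], 't': [-0.675, -0.035, 0.389]} [ 0.29085513 -0.61394593  0.38353865]
{'clock': 0.15, 'qpos': array([69.44922909, 26.88684872, -2.78521281, 87.85689659,  1.38091566,
       65.37574308, -4.71569664]), 'qd': array([ 0.02554172, -0.03676837, -0.03196394, -0.24592029, -0.03072139,
       -0.04412493, -0.00519735]), 'effort': array([ 8.65545662e-04, -5.08426809e+01, -8.06807773e-02, -2.36418968e+01,
       -6.12808554e-02,  3.56673135e-02,  1.10344952e-04]), 'position': array([ 0.21846654, -0.63818922,  0.22174687]), 'tcp_rot': array([[ 9.46102499e-01,  3.23866926e-01, -5.24569029e-04],
       [ 3.23867348e-01, -9.46101457e-01,  1.40527987e-03],
       [-4.11718519e-05, -1.49942958e-03, -9.99998875e-01]]), 'force': array([-0.13704091, -0.11609446, -0.39601229]), 'moment': array([ 0.03229151,  0.04476742, -0.0076084 ]), 'grasp_force': 0.0, 'finger_gap': 1.0038762352373627}
```

View pics/a.png

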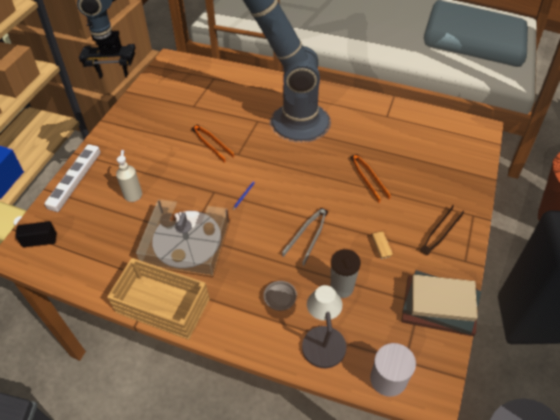

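View pics/b.png

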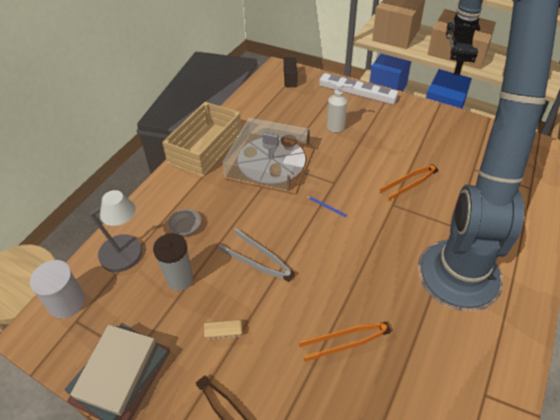

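Scene view: tray at about (187,240), steel tongs with the hinge at (320,213) and tips at (285,252) and (308,258). Side view: tray at (270,160), tongs hinge at (288,272). I'll enlarge both.

```bash
python3 - <<'E'
import cv2,numpy as np
a=cv2.imread('pics/a.png');b=cv2.imread('pics/b.png')
A=cv2.resize(a[190:280,135:235],(400,360),interpolation=cv2.INTER_CUBIC)
B=cv2.resize(b[110:200,215:315],(400,360),interpolation=cv2.INTER_CUBIC)
C=cv2.resize(a[200:260,270:340],(400,343)[:2],interpolation=cv2.INTER_CUBIC)[:240]
C=cv2.resize(a[204:264,270:370],(400,240),interpolation=cv2.INTER_CUBIC)
D=cv2.resize(b[225:285,210:310],(400,240),interpolation=cv2.INTER_CUBIC)
cv2.imwrite('pics/d.png',np.vstack([np.hstack([A,B]),np.hstack([C,D])]))
E
```

```text
(no output)
```

View pics/d.png

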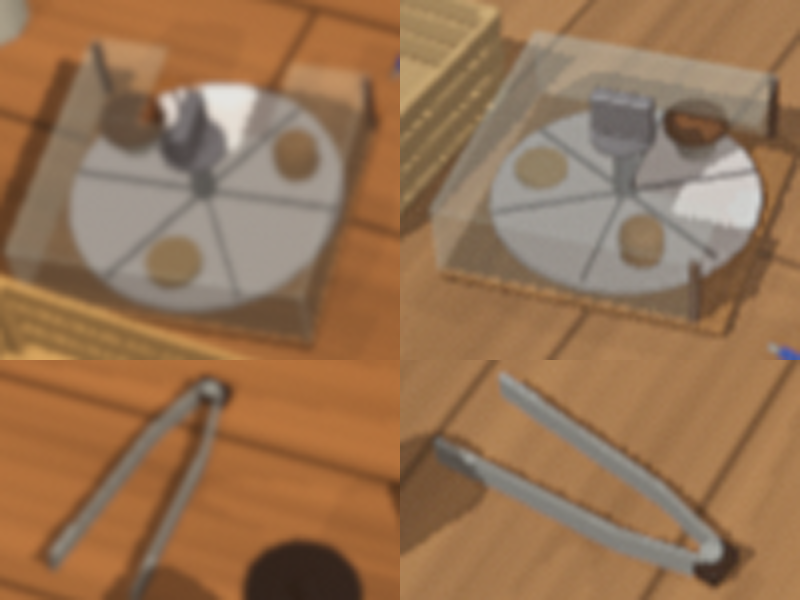

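The enlargement shows the roll (small, brown) in the scene at (209,229) and in the side view at (275,170), with the muffin at (168,219) and (289,141). The tray hub is at (186,237) and (271,157).

```bash
python3 - <<'E'
from h import *
s=optics.camera_params('scene');d=optics.camera_params('side')
S=lambda x,y:(s,135+x/4,190+y/4);D=lambda x,y:(d,215+(x-400)/4,110+y/4)
T=lambda n,a,b:print(n,np.round(tri([a,b]),3))
T('hub',S(204,190),D(626,192));T('knobtopctr',S(185,105),D(622,95))
T('roll',S(295,155),D(641,240));T('muffin',S(130,120),D(695,125));T('biscuit',S(173,262),D(540,167))
T('post1top',S(97,48),D(770,80));T('post2top',S(367,80),D(694,265))
S=lambda x,y:(s,270+x/4,204+(y-360)/4);D=lambda x,y:(d,210+(x-400)/4,225+(y-360)/4)
T('hinge',S(214,388),D(715,552))
T('tipL',S(52,556),D(440,442));T('tipR',S(138,592),D(503,377));
T('tipL?',S(52,556),D(503,377));T('tipR?',S(138,592),D(440,442))
E
```

```text
hub [ 0.651 -0.154  0.018]
knobtopctr [ 0.649 -0.152  0.121]
roll [ 0.605 -0.094  0.035]
muffin [ 0.625 -0.228  0.043]
biscuit [ 0.723 -0.143  0.024]
post1top [ 0.583 -0.276  0.068]
post2top [ 0.541 -0.057  0.068]
hinge [0.403 0.217 0.018]
tipL [0.612 0.179 0.007]
tipR [0.599 0.196 0.03 ]
tipL? [0.601 0.151 0.016]
tipR? [0.609 0.221 0.017]
```

```bash
cat >> h.py <<'E'
def go(x,y,z,yaw):
    s=robot.state();R=np.array(s['tcp_rot']);d=np.array([x,y,z])-s['position']
    y0=np.degrees(np.arctan2(R[1,0],R[0,0]));t=(y0-yaw+180)%360-180
    print('rows',np.round(R.T@d/.03,2),round(t/5,2),'| at',np.round(s['position'],4),'yaw',round(y0,2),'q',np.round(s['qpos'],0),'t',round(s['clock'],2))
E
python3 - <<'E'
from h import *
go(.60,-.153,.28,9.5)
s=optics.camera_params('scene');d=optics.camera_params('side')
print('bottle',tri([(s,122,160),(d,338,95)]),plane(s,131,193,.0),plane(d,337,127,0))
print('pen',plane(s,236,206,0.004),plane(s,253,184,.004),'mug',tri([(s,345,263),(d,171,247)]))
E
```

```text
rows [ 17.27 -11.19  -1.93] 1.88 | at [ 0.2185 -0.6382  0.2217] yaw 18.9 q [69. 27. -3. 88.  1. 65. -5.] t 0.15
bottle [ 0.53268298 -0.41795119  0.14713294] [ 0.53547874 -0.42833975  0.        ] [ 0.53339773 -0.41892673  0.        ]
pen [ 0.46992117 -0.06155063  0.004     ] [ 0.36107723 -0.04528314  0.004     ] mug [0.65142285 0.35069329 0.1355504 ]
```

```bash
python3 -m handwheel '[[2,-1.3,-1.93,0.4],[4,-2.6,-1.93,0.8],[6,-3.9,-1.93,1.2],[8,-5.2,-1.93,1.6],[10,-6.5,-1.93,1.88]]' 87 40 && python3 -m handwheel '[[2,-1.3,0,0],[4,-2.6,0,0],[6,-3.9,0,0],[7.2,-4.7,0,0],[7.2,-4.7,0,0]]'; python3 - <<'E'
from h import *
cap('wrist','e.png'); go(.65,-.153,.2,9.5)
p=optics.camera_params('wrist');print(proj(p,[.65,-.153,.12]),proj(p,[.605,-.094,.04]))
E
```

```text
clock: 0.78
position: [0.4029, -0.4028, 0.2799]
tcp_rot: [[0.986, 0.164, 0.0], [0.164, -0.986, -0.0], [0.0, 0.0, -1.0]]
force: [0.3, 0.0, -0.5]
finger_gap: 1.002
grasp_force: 0.0
clock: 1.4
position: [0.5949, -0.2238, 0.2792]
tcp_rot: [[0.985, 0.174, 0.001], [0.174, -0.985, 0.003], [0.001, -0.003, -1.0]]
force: [0.3, 0.2, -0.2]
finger_gap: 1.005
grasp_force: 0.0
rows [ 2.26 -2.07  2.64] 0.07 | at [ 0.5938 -0.2259  0.2791] yaw 9.86 q [ 27.  22. -14.  89.   5.  70. -68.] t 1.45
(np.float64(219.0721615435422), np.float64(128.04125790068758)) (np.float64(182.57142142274202), np.float64(153.10728957175286))
```

View pics/e.png

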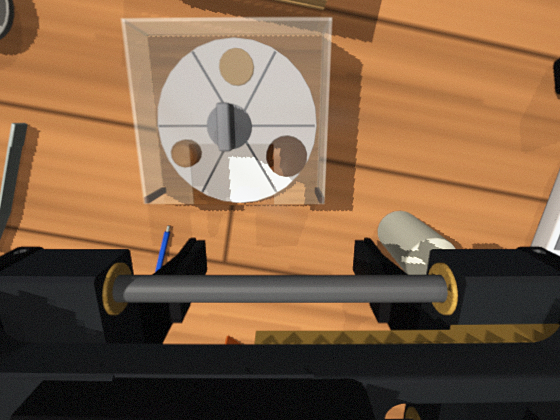

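The wrist view shows the knob bar's top at about (226,125), the roll at (186,153) on the left and the muffin at (287,155) on the right. The cross ridge is horizontal, running from (158,126) to (316,126).

```bash
python3 - <<'E'
from h import *
p=optics.camera_params('wrist');im=cv2.imread('pics/e.png')
f=lambda u,v,z:np.round(plane(p,u,v,z)[:2],4)
a=f(158,126,.024);b=f(316,126,.024);print(a,b,(a+b)/2,np.degrees(np.arctan2(-(b-a)[0],-(b-a)[1]))*-1)
print('top', f(226,125,.12),f(223,103,.12),f(229,148,.12)); print('tray y', f(236,38,.022),f(238,202,.022))
print('roll',f(187,153,.05),'biscuit',f(236,67,.032))
a=f(123,19,.075);b=f(330,18,.075);print('cover back',a,b,(a+b)/2)
g=cv2.cvtColor(im,cv2.COLOR_BGR2GRAY);print(g[96:156:5,210:246:2])
E
```

```text
[ 0.633  -0.0534] [ 0.6693 -0.2628] [ 0.65115 -0.1581 ] 9.83462651227578
top [ 0.6542 -0.1597] [ 0.6752 -0.154 ] [ 0.6315 -0.1657]
tray y [ 0.7569 -0.1423] [ 0.5458 -0.1737]
roll [ 0.6077 -0.1026] biscuit [ 0.7222 -0.1485]
cover back [ 0.744  -0.0277] [ 0.7827 -0.2486] [ 0.76335 -0.13815]
[[206 201 200 200 134 161 205 203 199 198 202 204 199 201 202 202 203 202]
 [198 202 198 202 198 167 122 190 192 205 203 200 203 200 205 201 200 204]
 [201 201 202 156 157 157 153 150 143  85  38  45 132 138 153 185 204 194]
 [197 156 143 133 154 157 153 149 143  89  44  44  80  88  93  86  91 121]
 [148 147 147 136 154 154 155 148 148  93  47  46  72  93  91  88  86  90]
 [146 146 149 132 148 155 148 145 145  99  46  36  57  92  89  86  89  89]
 [149 151 149 135 151 149 148 143 141 103  42  41  56  84  86  87  89  89]
 [148 145 142 136 146 153 147 145 143 107  47  40  42  87  89  85  84  87]
 [153 149 138 137 145 151 146 139 139 119  54  37  39  85  80  87  86  90]
 [200 186 143 139 142 150 145 143 145 122  63  42  40  93  82  83  88  81]
 [176 176 177 177 147 149 153 149 143 132  75  44  49  87  85 112 165 178]
 [175 173 181 177 176 163 106 116 137 140 161 179 176 177 176 176 179 176]]
```

```bash
python3 - <<'E'
from h import *
go(.652,-.157,.14,9.85)
E
python3 -m handwheel '[[1.3,-1.1,0,0],[2.3,-2,0,0],[2.3,-2,1.3,0],[2.3,-2,2.6,0],[2.3,-2,2.6,0]]'; python3 - <<'E'
from h import *
go(.652,-.157,.088,9.85)
cap('wrist','f.png')
E
```

```text
rows [ 2.3  -1.92  4.64] 0.0 | at [ 0.5938 -0.2259  0.2791] yaw 9.86 q [ 27.  22. -14.  89.   5.  70. -68.] t 1.45
clock: 2.08
position: [0.6467, -0.1612, 0.1983]
tcp_rot: [[0.987, 0.163, -0.008], [0.163, -0.987, 0.0], [-0.008, -0.002, -1.0]]
force: [-0.1, 0.6, 0.4]
finger_gap: 1.001
grasp_force: 0.0
rows [ 0.23 -0.1   3.68] -0.1 | at [ 0.6467 -0.1612  0.1983] yaw 9.36 q [ 21.  28. -15.  90.   8.  64. -77.] t 2.08
```

View pics/f.png

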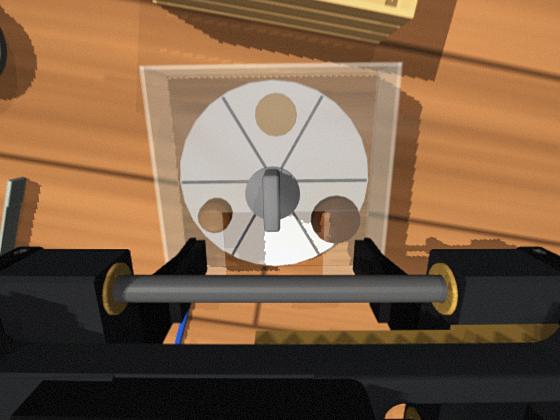

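Wrist view: knob top spans (272,168) to (272,231), straight under the fingers' mid-plane. Next: let the arm settle, then descend.

```bash
python3 -m handwheel '[[0,0,0.8,0],[0,0,1.4,0],[0,0,1.4,0]]'; python3 - <<'E'
from h import *
im=cap('wrist','g.png');p=optics.camera_params('wrist')
print(proj(p,[.652,-.157,.12]))
g=cv2.cvtColor(im,cv2.COLOR_RGB2GRAY)
for v in (200,220,240,255,270): print(v,g[v,250:300:2])
print(g[150:275:4,272])
go(.652,-.157,.088,9.85)
E
```

```text
clock: 2.5
position: [0.6493, -0.1599, 0.1594]
tcp_rot: [[0.986, 0.164, -0.001], [0.164, -0.986, -0.0], [-0.001, -0.0, -1.0]]
force: [0.0, -0.2, -0.1]
finger_gap: 0.998
grasp_force: 0.0
(np.float64(275.234234361294), np.float64(227.08033758313107))
200 [138 137 142 143 143 125 143 155 150 151 144 143 146 139 100  70  95  89
  86  89  89  90  83  82  83]
220 [139 131 133 128 128 130 138 140 147 146 141 140 141 143 104  66  93  94
  95  98  97  91  95  92  97]
240 [174 173 172 171 175 178 105 140 140 142 141 136 135 135 106  87 253 247
 245 246 244 246 247 245 247]
255 [173 175 174 170 174 172 178 248 175 172 168 167 175 184 247 252 247 247
 246 246 246 247 246 246 246]
270 [175 174 176 174 173 177 173 210 247 247 246 247 247 247 248 248 247 247
 246 247 246 246 247 246 247]
[197 199 199 199 201 199 195 133  73  83  97 139 148 141 141 142 148 141
 140 133 142 140 137 140  82  84  75 247 245 246 247 242]
rows [ 0.08 -0.08  2.41] -0.08 | at [ 0.65   -0.1598  0.1603] yaw 9.47 q [ 20.  30. -15.  92.   8.  59. -77.] t 2.55
```

```bash
python3 - <<'E'
from h import *
p=optics.camera_params('wrist')
for u,v in((269,216),(269,178),(269,254),(261,216),(277,216)): print(plane(p,u,v,.12))
im=cv2.imread('pics/g.png');cv2.imwrite('pics/g2.png',cv2.resize(im[140:290,190:350],None,fx=4,fy=4))
E
```

```text
[ 0.65948532 -0.15131236  0.12      ]
[ 0.68637097 -0.14707702  0.12      ]
[ 0.63051434 -0.15587153  0.12      ]
[ 0.6585532 -0.1457355  0.12     ]
[ 0.66041723 -0.15688912  0.12      ]
```

View pics/g2.png

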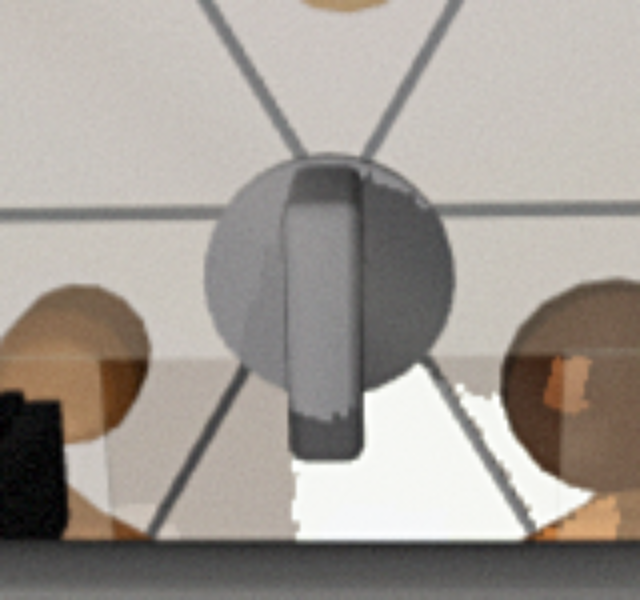

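Crop: the bar's top face spans about (271,190) to (271,255) in the full picture; the dark strip above it is the back face.

```bash
python3 - <<'E'
from h import *
p=optics.camera_params('wrist')
for u,v in((271.2,222.5),(271,190),(271.5,255)): print(plane(p,u,v,.12))
go(.654,-.155,.088,9.85)
E
```

```text
[ 0.65494343 -0.15361148  0.12      ]
[ 0.67831664 -0.14974183  0.12      ]
[ 0.6300239  -0.15780888  0.12      ]
rows [ 0.16 -0.14  2.41] -0.08 | at [ 0.65   -0.1598  0.1603] yaw 9.47 q [ 20.  30. -15.  92.   8.  59. -77.] t 2.55
```

```bash
python3 -m handwheel '[[0.16,-0.14,0.8,-0.08],[0.16,-0.14,1.6,-0.08],[0.16,-0.14,2.2,-0.08],[0.16,-0.14,2.4,-0.08],[0.16,-0.14,2.4,-0.08]]' 60 20; python3 -m handwheel '[[0,0,0,0],[0,0,0,0],[0,0,0,0],[0,0,0,0],[0,0,0,0]]' 5 20;  python3 -m handwheel '[[0,0,0,0],[0,0,0,0]]'
```

```text
clock: 3.18
position: [0.6543, -0.1546, 0.0882]
tcp_rot: [[0.985, 0.172, 0.0], [0.172, -0.985, -0.0], [0.0, 0.0, -1.0]]
force: [0.6, 0.3, 0.3]
finger_gap: 0.696
grasp_force: 0.0
clock: 3.8
position: [0.654, -0.1544, 0.0879]
tcp_rot: [[0.985, 0.172, 0.0], [0.172, -0.985, -0.0], [0.0, 0.0, -1.0]]
force: [0.0, -0.9, -0.3]
finger_gap: 0.205
grasp_force: 0.0
clock: 4.05
position: [0.6537, -0.1527, 0.0879]
tcp_rot: [[0.985, 0.173, -0.001], [0.173, -0.985, 0.002], [-0.001, -0.002, -1.0]]
force: [-1.8, 4.5, 2.1]
finger_gap: 0.157
grasp_force: 20.0
```

```bash
python3 -m handwheel '[[0,0,0,-0.7],[0,0,0,-1.6],[0,0,0,-2.6],[0,0,0,-3.6],[0,0,0,-4.5]]'; python3 -m handwheel '[[0,0,0,-1],[0,0,0,-2],[0,0,0,-3],[0,0,0,-4],[0,0,0,-4.5]]';python3 -m handwheel '[[0,0,0,-1],[0,0,0,-2],[0,0,0,-3],[0,0,0,-3],[0,0,0,-3]]'; python3 - <<'E'
from h import *
go(.654,-.155,.088,69.85)
E
```

```text
clock: 4.68
position: [0.6536, -0.1524, 0.0879]
tcp_rot: [[0.843, 0.539, -0.001], [0.539, -0.843, 0.002], [0.0, -0.003, -1.0]]
force: [-1.7, 5.1, 2.5]
finger_gap: 0.157
grasp_force: 20.0
clock: 5.3
position: [0.6533, -0.1521, 0.0879]
tcp_rot: [[0.572, 0.82, -0.002], [0.82, -0.572, 0.003], [0.001, -0.003, -1.0]]
force: [-3.5, 5.1, 2.5]
finger_gap: 0.156
grasp_force: 20.0
clock: 5.92
position: [0.6531, -0.152, 0.0879]
tcp_rot: [[0.342, 0.94, -0.002], [0.94, -0.342, 0.003], [0.002, -0.003, -1.0]]
force: [-3.4, 5.1, 3.3]
finger_gap: 0.156
grasp_force: 20.0
rows [-0.08  0.06 -0.  ] 0.02 | at [ 0.6531 -0.152   0.0879] yaw 69.97 q [ 29.  37. -29.  94.  21.  54. -27.] t 5.92
```

```bash
python3 -m handwheel '[[0,0,0,0],[0,0,0,0],[0,0,0,0],[0,0,0,0]]' 60; python3 -m handwheel '[[0,0,-1.5,0],[0,0,-3,0],[0,0,-4.5,0],[0,0,-5,0],[0,0,-5,0]]' 87; python3 - <<'E'
from h import *
cap('wrist','i.png')
p=optics.camera_params('wrist')
th=np.radians(9.85);c=np.array([.6525,-.153]);o=c-.075*np.array([np.cos(th),np.sin(th)])
print(o,proj(p,[*o,.058]),proj(p,[*c,.12]))
go(.5,.203,.24,-8.7)
E
```

```text
clock: 6.42
position: [0.6541, -0.155, 0.0878]
tcp_rot: [[0.344, 0.939, 0.0], [0.939, -0.344, -0.001], [-0.0, 0.0, -1.0]]
force: [-0.4, 0.8, 0.2]
finger_gap: 0.527
grasp_force: 0.0
clock: 7.05
position: [0.6542, -0.1545, 0.2384]
tcp_rot: [[0.344, 0.939, 0.001], [0.939, -0.344, -0.001], [-0.0, 0.001, -1.0]]
force: [0.0, -0.2, -1.1]
finger_gap: 0.992
grasp_force: 0.0
[ 0.57860558 -0.1658302 ] (np.float64(223.9612375083703), np.float64(216.9754625185068)) (np.float64(278.1934502886843), np.float64(200.26454828649017))
rows [ 9.44 -8.9  -0.1 ] 15.72 | at [ 0.6534 -0.1546  0.2368] yaw 69.89 q [ 31.  29. -31.  86.  16.  69. -23.] t 7.1
```

View pics/i.png

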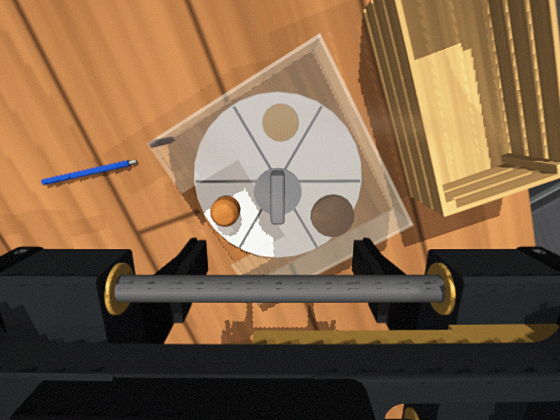

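The roll, now in clear air in the notch, shows at (226,211) and the bar points at the clicked pose. Now the tongs.

```bash
python3 - <<'E'
from h import *
p=optics.camera_params('wrist');print('roll',plane(p,226,211,.045))
go(.46,.203,.24,-8.7)
E
python3 -m handwheel '[[1.1,-1.2,0,2],[2.2,-2.4,0,4],[3.3,-3.6,0,6],[4.4,-4.8,0,8],[5.5,-6,0,10]]'; python3 - <<'E'
from h import *
go(.46,.203,.24,-8.7)
E
```

```text
roll [ 0.58015295 -0.16272923  0.045     ]
rows [  8.98 -10.15  -0.1 ] 15.72 | at [ 0.6534 -0.1546  0.2368] yaw 69.89 q [ 31.  29. -31.  86.  16.  69. -23.] t 7.1
clock: 7.72
position: [0.5396, 0.0632, 0.2355]
tcp_rot: [[0.942, 0.335, -0.004], [0.335, -0.942, -0.0], [-0.004, -0.001, -1.0]]
force: [-0.4, 0.5, -0.6]
finger_gap: 1.007
grasp_force: 0.0
rows [-0.94 -5.28 -0.14] 5.65 | at [0.5396 0.0632 0.2355] yaw 19.55 q [ 11.  16. -27. 104.   8.  62. -89.] t 7.72
```

```bash
python3 -m handwheel '[[-0.3,-1.5,0,1.9],[-0.6,-3,0,3.8],[-0.9,-4.5,0,5.6],[-0.9,-5.2,0,5.6],[-0.9,-5.2,0,5.6]]'; python3 - <<'E'
from h import *
cap('wrist','j.png')
go(.492,.203,.1,-8.7)
E
```

```text
clock: 8.35
position: [0.4615, 0.2008, 0.2362]
tcp_rot: [[0.991, -0.137, -0.003], [-0.137, -0.991, -0.001], [-0.003, 0.001, -1.0]]
force: [-0.3, -0.6, 0.3]
finger_gap: 1.0
grasp_force: 0.0
rows [ 0.97 -0.27  4.54] 0.13 | at [0.4625 0.1992 0.2363] yaw -8.04 q [  -4.   12.  -28.  108.    7.   61. -133.] t 8.4
```

View pics/j.png

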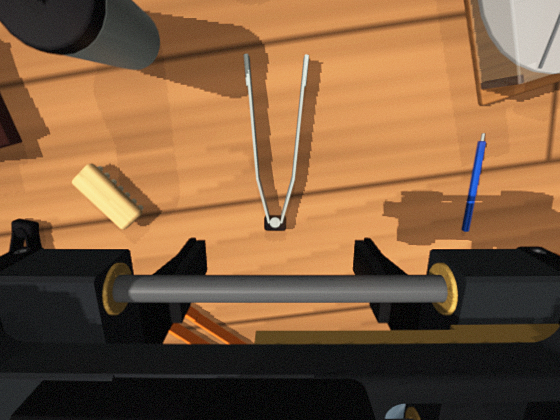

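Tongs from the wrist: hinge (275,222), tip ends (247,55) and (306,55), arm bends at (257,178) and (292,183).

```bash
python3 - <<'E'
from h import *
p=optics.camera_params('wrist');f=lambda u,v,z=.022:plane(p,u,v,z)[:2]
h=f(275,222,.024);m=(f(247,55)+f(306,55))/2;d=m-h;L=np.hypot(*d);d/=L;yaw=np.degrees(np.arctan2(d[1],d[0]))
print(h,m,L,yaw,np.linalg.norm(f(247,55)-f(306,55)),'bends',f(257,178),f(292,183))
g1=h+d*.09;g2=m-d*(.098+.017);print(g1,g2);g=(g1+g2)/2
go(g[0],g[1],.1,yaw)
E
```

```text
[0.40997236 0.21136827] [0.60829544 0.18094588] 0.20064287803578398 -8.721085066569293 0.06726478902580905 bends [0.4708792  0.22562568] [0.45827087 0.1825097 ]
[0.49893179 0.19772206] [0.49462505 0.19838271]
rows [ 1.15 -0.13  4.54] 0.14 | at [0.4625 0.1992 0.2363] yaw -8.04 q [  -4.   12.  -28.  108.    7.   61. -133.] t 8.4
```

```bash
python3 -m handwheel '[[0.5,-0.05,1.2,0.14],[1.1,-0.05,2.5,0.14],[1.1,-0.05,3.7,0.14],[1.1,-0.05,4.5,0.14],[1.1,-0.05,4.5,0.14]]' 87; python3 - <<'E'
from h import *
go(.496,.198,.007,-8.72)
E
```

```text
clock: 9.02
position: [0.495, 0.1939, 0.1003]
tcp_rot: [[0.988, -0.156, -0.005], [-0.156, -0.988, -0.003], [-0.005, 0.004, -1.0]]
force: [0.4, -0.4, -0.6]
finger_gap: 0.998
grasp_force: 0.0
rows [ 0.03 -0.15  3.11] -0.05 | at [0.495  0.1939 0.1003] yaw -8.95 q [  -6.   24.  -25.  113.   14.   46. -138.] t 9.03
```

```bash
python3 -m handwheel '[[0.03,-0.12,1,0],[0.03,-0.12,2,0],[0.03,-0.12,2.8,0],[0.03,-0.12,3.05,0],[0.03,-0.12,3.05,0]]'; python3 - <<'E'
from h import *
go(.496,.198,.007,-8.72)
E
```

```text
clock: 9.65
position: [0.4982, 0.1998, 0.0119]
tcp_rot: [[0.988, -0.154, 0.001], [-0.154, -0.988, -0.0], [0.001, -0.0, -1.0]]
force: [0.4, 0.2, 0.5]
finger_gap: 0.998
grasp_force: 0.0
rows [-0.06  0.07  0.16] -0.03 | at [0.4982 0.1998 0.0119] yaw -8.85 q [ -10.   32.  -21.  116.   19.   36. -143.] t 9.65
```

```bash
python3 -m handwheel '[[0,0.05,0.15,0],[0,0.05,0.15,0],[0,0.05,0.15,0],[0,0.05,0.15,0],[0,0.05,0.15,0]]' 48 20; python3 -m handwheel '[[0,0,0,0],[0,0,0,0],[0,0,0,0],[0,0,0,0]]'
```

```text
clock: 10.28
position: [0.4976, 0.1991, 0.0072]
tcp_rot: [[0.988, -0.153, 0.001], [-0.153, -0.988, 0.001], [0.001, -0.001, -1.0]]
force: [-0.2, 0.7, 1.2]
finger_gap: 0.572
grasp_force: 5.2
clock: 10.78
position: [0.4976, 0.199, 0.0072]
tcp_rot: [[0.988, -0.153, 0.001], [-0.153, -0.988, 0.0], [0.001, -0.001, -1.0]]
force: [0.3, 0.8, 5.4]
finger_gap: 0.559
grasp_force: 6.1
```

```bash
python3 -m handwheel '[[0,0,-0.5,0],[0,0,-1.3,0],[0,0,-2.3,0],[0,0,-3.4,0],[0,0,-4,0]]';python3 -m handwheel '[[0,0,-0.5,0],[0,0,-1,0],[0,0,-1,0]]'; python3 - <<'E'
from h import *
cap('wrist','k.png'); go(.48,-.18,.16,9.85)
E
```

```text
clock: 11.4
position: [0.4974, 0.1985, 0.1286]
tcp_rot: [[0.988, -0.154, 0.001], [-0.154, -0.988, 0.0], [0.001, -0.0, -1.0]]
force: [-0.0, -0.4, -0.2]
finger_gap: 0.549
grasp_force: 4.6
clock: 11.78
position: [0.4978, 0.1989, 0.1576]
tcp_rot: [[0.988, -0.153, 0.002], [-0.153, -0.988, 0.001], [0.001, -0.001, -1.0]]
force: [-0.0, 0.7, -0.2]
finger_gap: 0.549
grasp_force: 4.6
rows [ 1.37 12.56 -0.1 ] -3.73 | at [0.4972 0.1986 0.1568] yaw -8.81 q [  -5.   20.  -27.  110.   11.   53. -136.] t 11.82
```

View pics/k.png

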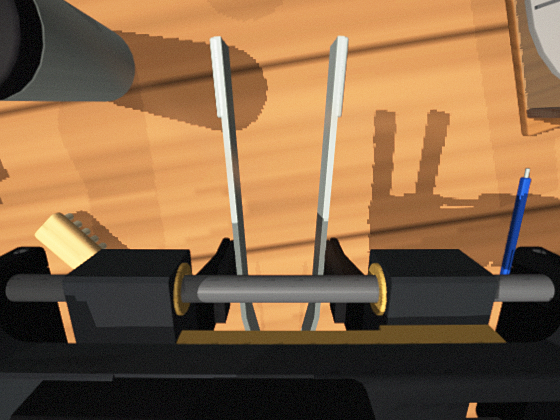

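Tongs are held: tip ends at about (217,38) and (342,38) at their top edges, pads beginning at about (223,125) and (332,115).

```bash
python3 - <<'E'
from h import *
p=optics.camera_params('wrist');s=robot.state();R=np.array(s['tcp_rot']);P=s['position'];z=P[2]-.0072+.022
T=lambda u,v:R.T@(plane(p,u,v,z)-P)
a,b=T(222,39),T(337,39);c,d=T(211,39),T(348,39)
print(a,b,c,d,'mid',(a+b)/2,(c+d)/2, 'pad back',T(220,117),T(333,117))
E
```

```text
[ 0.11074851 -0.02474532 -0.0148014 ] [ 0.11080038  0.02593615 -0.01479384] [ 0.11076312 -0.02959927 -0.01480212] [ 0.11082494  0.03079315 -0.01479311] mid [ 0.11077445  0.00059541 -0.01479762] [ 0.11079403  0.00059694 -0.01479762] pad back [ 0.07765932 -0.02732381 -0.01480247] [ 0.07769782  0.02574488 -0.01479455]
```

```bash
python3 -m handwheel '[[0.1,0.7,0,-0.2],[0.2,1.7,0,-0.5],[0.4,3,0,-1],[0.6,4.4,0,-1.5],[0.75,5.8,0,-2]]'; python3 - <<'E'
from h import *
go(.4874,-.181,.16,9.85)
E
```

```text
clock: 12.45
position: [0.4922, 0.0219, 0.1559]
tcp_rot: [[1.0, 0.023, -0.002], [0.023, -1.0, -0.0], [-0.002, 0.0, -1.0]]
force: [0.4, -0.6, -0.3]
finger_gap: 0.549
grasp_force: 4.6
rows [-0.31  6.76 -0.14] -1.71 | at [0.4922 0.0219 0.1559] yaw 1.3 q [  14.   16.  -26.  115.    9.   51. -105.] t 12.45
```

```bash
python3 -m handwheel '[[0,1.4,0,-0.5],[-0.1,2.9,0,-1],[-0.2,4.3,-0.1,-1.4],[-0.3,5.6,-0.1,-1.7],[-0.3,6.4,-0.1,-1.7]]'; python3 -m handwheel '[[0,0,0,0],[0,0,0,0],[0,0,0,0]]';python3 - <<'E'
from h import *
im=cap('wrist','l.png')
p=optics.camera_params('wrist');print(proj(p,[.58,-.165,.05]))
go(.4874,-.181,.10,9.85)
E
```

```text
clock: 13.08
position: [0.4867, -0.1711, 0.1587]
tcp_rot: [[0.986, 0.166, -0.002], [0.166, -0.986, 0.0], [-0.002, -0.001, -1.0]]
force: [-0.3, 1.0, -0.1]
finger_gap: 0.554
grasp_force: 4.6
clock: 13.45
position: [0.4879, -0.1673, 0.1597]
tcp_rot: [[0.985, 0.171, -0.0], [0.171, -0.985, 0.001], [-0.0, -0.001, -1.0]]
force: [0.5, -0.3, 0.1]
finger_gap: 0.555
grasp_force: 4.6
(np.float64(294.31247896435667), np.float64(101.51070211584069))
rows [-0.09  0.44  1.99] -0.0 | at [ 0.488  -0.1675  0.1597] yaw 9.83 q [ 33.  18. -22. 112.   8.  52. -74.] t 13.5
```

View pics/l.png

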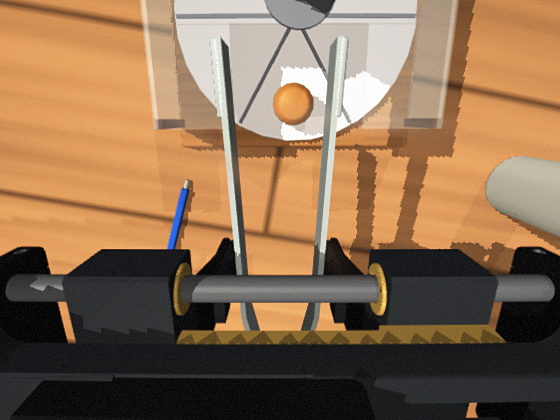

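The roll shows at (293,104), within 3 px of my prediction, between notch posts at (168,124) and (422,124). I'll align and descend.

```bash
python3 -m handwheel '[[-0.15,0.2,0.4,0],[-0.15,0.44,1,0],[-0.15,0.44,1.5,0],[-0.15,0.44,1.9,0],[-0.15,0.44,1.9,0]]'; python3 -m handwheel '[[0,0,0,0],[0,0,0,0]]'; python3 - <<'E'
from h import *
go(.486,-.1805,.037,9.85)
im=cap('wrist','m.png'); p=optics.camera_params('wrist')
h=cv2.cvtColor(im,cv2.COLOR_RGB2HSV);m=((h[...,0]<17)&(h[...,1]>150)&(h[...,2]>80)).astype(np.uint8)
m[:, :225]=0;m[:,335:]=0;m[110:]=0
n,l,st,ce=cv2.connectedComponentsWithStats(m);i=1+np.argmax(st[1:,4]);print(st[i],ce[i]); print('roll',plane(p,*ce[i],.045), proj(p,[.5785,-.1645,.045]))
E
```

```text
clock: 14.12
position: [0.4849, -0.1821, 0.1015]
tcp_rot: [[0.986, 0.169, -0.002], [0.169, -0.986, 0.001], [-0.002, -0.002, -1.0]]
force: [-0.2, 0.5, -0.3]
finger_gap: 0.553
grasp_force: 4.6
clock: 14.38
position: [0.4862, -0.1827, 0.1035]
tcp_rot: [[0.986, 0.168, 0.001], [0.168, -0.986, -0.0], [0.001, 0.001, -1.0]]
force: [-0.2, -0.2, -0.6]
finger_gap: 0.553
grasp_force: 4.6
rows [ 0.   -0.08  2.22] -0.03 | at [ 0.4862 -0.1827  0.1035] yaw 9.7 q [ 33.  22. -21. 115.  11.  45. -75.] t 14.38
[ 249   66   51   44 1534] [275.36049544  89.39243807]
roll [ 0.58066344 -0.16427718  0.045     ] (np.float64(275.1592962604676), np.float64(92.74035566482867))
```

```bash
python3 -m handwheel '[[0.02,-0.05,0.4,0],[0.03,-0.08,0.9,0],[0.03,-0.08,1.4,0],[0.03,-0.08,1.9,0],[0.03,-0.08,2.2,0]]'; python3 -m handwheel '[[0,0,0,0],[0,0,0,0]]'; python3 - <<'E'
from h import *
go(.486,-.1805,.037,9.85)
cap('wrist','n.png')
E
```

```text
clock: 15.05
position: [0.4856, -0.1799, 0.0354]
tcp_rot: [[0.986, 0.169, -0.002], [0.169, -0.986, 0.001], [-0.001, -0.001, -1.0]]
force: [0.4, -0.2, -0.5]
finger_gap: 0.555
grasp_force: 4.6
clock: 15.3
position: [0.4866, -0.1802, 0.0372]
tcp_rot: [[0.986, 0.168, 0.001], [0.168, -0.986, -0.0], [0.001, 0.0, -1.0]]
force: [0.3, -0.2, -0.6]
finger_gap: 0.554
grasp_force: 4.6
rows [-0.02  0.01  0.01] -0.03 | at [ 0.4866 -0.1802  0.0372] yaw 9.7 q [ 30.  28. -19. 117.  14.  37. -78.] t 15.3
```

View pics/n.png

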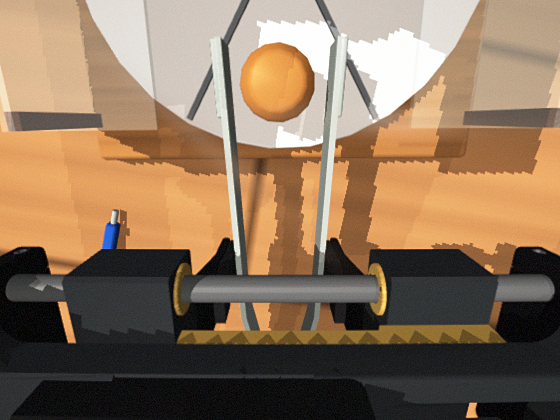

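The roll sits centrally between the pads at (277,82). Closing.

```bash
python3 -m handwheel '[[0,0,0,0],[0,0,0,0],[0,0,0,0],[0,0,0,0],[0,0,0,0]]' 42 20; python3 -m handwheel '[[0,0,0,0],[0,0,0,0],[0,0,0,0],[0,0,0,0]]' 34 20
```

```text
clock: 15.98
position: [0.4861, -0.1801, 0.0369]
tcp_rot: [[0.986, 0.168, 0.0], [0.168, -0.986, -0.0], [0.0, 0.0, -1.0]]
force: [0.2, 0.3, -0.3]
finger_gap: 0.486
grasp_force: 5.1
clock: 16.48
position: [0.4862, -0.1801, 0.0369]
tcp_rot: [[0.986, 0.168, 0.0], [0.168, -0.986, -0.0], [0.0, 0.0, -1.0]]
force: [0.1, -0.3, -1.0]
finger_gap: 0.463
grasp_force: 20.0
```

```bash
python3 -m handwheel '[[0,0,-0.15,0],[0,0,-0.4,0],[0,0,-0.8,0],[0,0,-1.2,0],[0,0,-1.6,0]]'; python3 -m handwheel '[[0,0,-0.4,0],[0,0,-0.8,0],[0,0,-1.2,0],[0,0,-1.4,0],[0,0,-1.5,0]]';  python3 -m handwheel '[[0,0,0,0],[0,0,0,0],[0,0,0,0],[0,0,0,0],[0,0,0,0]]'; python3 - <<'E'
from h import *
a=cap('wrist','o1.png');b=cap('side','o2.png')
cv2.imwrite('pics/o.png',np.hstack([a[0:300,150:420],cv2.resize(b[90:240,200:400],(400,300))])[:,:,::-1])
E
```

```text
clock: 17.1
position: [0.4863, -0.1802, 0.086]
tcp_rot: [[0.986, 0.168, 0.001], [0.168, -0.986, -0.0], [0.001, 0.0, -1.0]]
force: [-0.2, 0.1, -0.9]
finger_gap: 0.465
grasp_force: 20.0
clock: 17.73
position: [0.4862, -0.1802, 0.1302]
tcp_rot: [[0.986, 0.168, 0.0], [0.168, -0.986, -0.0], [0.0, 0.0, -1.0]]
force: [-0.8, -0.4, -0.3]
finger_gap: 0.465
grasp_force: 20.0
clock: 18.35
position: [0.4861, -0.1801, 0.1298]
tcp_rot: [[0.986, 0.168, -0.0], [0.168, -0.986, 0.0], [-0.0, -0.0, -1.0]]
force: [1.0, -0.3, -1.7]
finger_gap: 0.461
grasp_force: 20.0
```

View pics/o.png

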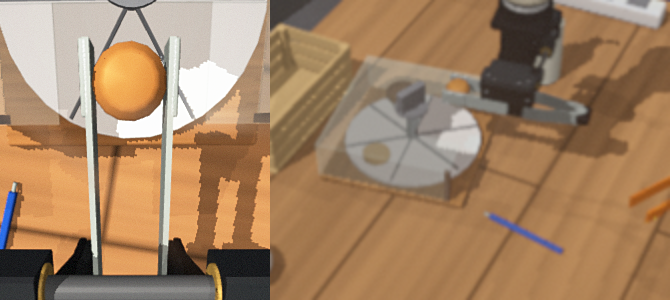

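The roll is held between the tong tips, at (128,80) in the left crop and (458,86) in the side crop, about 93 mm above the tray. The muffin and biscuit are still on the tray.

```bash
python3 -c "
from rig import ticket
print(ticket.hand_in())"
```

```text
the job is handed in; nothing more can be done
None
```

I turned the tray one click anticlockwise and left it clicked in place. The roll is out and held still in the steel tongs about 93 mm above the tray, the muffin and biscuit are still on it, and the job is handed in; no verdict came back.

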